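Count five grinding balls on the counting board

ROBOT

A 7-joint arm with a two-finger parallel gripper is mounted at the origin on the work surface. World frame = base frame: x ahead of the robot, y to its left, z up, the work surface at z = 0. Lengths are in mm, angles in degrees, forces in N, time in s.
With the tool pointing down it reaches from about 400 to 900 mm from the base axis. Payload 5.5 kg.
Tool frame: the origin (TCP) lies at the very end of the fingers, on their centre line; the grasp point (between the pads) lies behind it (robot.grip_depth is the z of the grasp point in the tool frame, in mm); z points along the fingers, y is the direction in which the jaws open and shut (so a half turn about z gives the same grasp; the last joint's range is limited). The gripper opens to 92 mm and grips with 3 to 60 N. Pads are 19 mm wide; open, the fingers measure 130 mm over their backs; the gripper's body (75 mm by 190 mm) begins 47 mm behind the grasp point.
Start: joints at [-49.607, 28.699, -24.465, 88.831, 12.651, 65.22, -12.049], TCP at [277.882, 587.607, 197.029] pointing down, gripper open.
Joint ranges: [-164.97, 164.97], [-17.58, 116.51], [-87.97, 89.64], [11.32, 138.91], [-80.73, 260.73], [10.89, 115.49], [-147.41, 147.41]. Speed limits (degrees/s): [147.25, 147.25, 180, 180, 180, 180, 180].

INTERFACE

Orientations are given as a 3x3 rotation matrix whose columns are the frame's x, y, z axes.
In Python, from plant import robot, eoat, sensors, grab_frame, calibration gives the robot as it stands. The module is installed in compiled form; this text tells all that it offers. Calls block until the motion is done:
- robot.movep(position, orientation): joint-space move of the TCP to a pose.
- robot.line_to(position, feed=150, orientation=None): straight line of the TCP; orientation=None keeps the orientation; feed is the mean speed in mm/s.
- robot.movej(angles): joint-space move.
- eoat.grip(opening): finger opening in mm; the grip force is fixed at half the most; returns when the fingers have stopped.
- robot.wait(seconds).
- robot.ik(position, orientation): joint angles nearest the present ones, or None.
- sensors.get_obs(): the state.
- grab_frame(name): name is "scene" or "top" or "wrist"; returns the picture (420x560x3 uint8, red, green, blue); there is no depth.
- calibration(name): a dict with "K" (3x3 intrinsics, pixels), "T" (4x4, takes a point from camera to world coordinates); the wrist camera has in their place "tool_from_camera" (4x4, takes a point from camera to tool coordinates, whose origin is the TCP and whose axes are the flange's). Camera axes: x right, y up, looking along -z (the intrinsics and any distortion apply to the point x, -y, -z); pixel columns grow to the right and rows downward; lengths in mm; the calibration is good to about 2 mm. A picture is of the moment at which its call begins: read the wrist's pose just before it. calibration takes no time and is no camera call.
A pose or a line that the arm cannot do raises robot.IKError and nothing moves.
- robot.finish_job(): hands the job in, once; it reports no verdict.
The state is a dict: "clock": time; "joint_positions": joint angles; "joint_vel": joint speeds; "tau": joint torques, N m; "ee_pos": TCP position; "tcp_rot": TCP orientation; "force": force on the tool from outside, world axes, zero at the start; "torque": the same for the moment, N m; "gripper_width": finger opening in mm.
Only numpy, scipy, OpenCV 4.12 (cv2) and the standard library are available. Lean on these libraries where they do the work, as an engineer would, in place of code of your own. Each camera call takes 0.05 s, during which the arm holds its last target. There are 200 camera calls.

TASK

Count out five of the washed grinding balls for the mill bowl: tilt the blue counting board, which has a handle at each end, so that all the balls run out of the channel across the field and one drops into each of the five pockets; then tip the two left over back into the channel and leave the board standing flat on the bench. Do not touch the balls with the gripper, and leave the bottles and glassware around the board where they are.

Things in the scene. Friction and masses are not known exactly. Their poses are not given: they have to be found in the camera images.
- board_mid (a point): Loose counting board, 0.44 to 0.72 kg without balls: blue block 158 (x) x 162 (y) mm, pale rim 6 mm thick, its top 45 mm above the bench. This point: its centre, on the flat blue pocket field, 29 mm above the bench. Axes: z up, x from the channel end to the pocket end, y along the handles. The field spans x = -37 to 73, y = -75 to 75 mm; balls roll on it from about 3 degrees of tilt.
- channel (a point): Middle of the channel's floor: white strip from x = -73 to -37 mm on the board, 150 mm long in y, open to the field; it falls 4 degrees (2.5 mm) to the end wall. Balls roll out once this end is lifted 5 to 9 degrees: lift slowly there (10 degrees a second), fast balls skip pockets; 20 degrees is enough. To tip back lift the other end about 30 degrees, or a ball may lodge on a filled pocket.
- channel_bar (a point): Middle of the bar of the steel bow handle over the channel end: round, 12 mm diameter, straight for 110 mm along y, 78 mm above the bench, 33 mm above the rim, at x = -76 mm on the board. Lifted by it, the board pivots on the outer edge of the rubber foot strip under the other end (x = +79 mm, bench level) and turns about the bar between the fingers: the gripper need not tilt.
- pocket_bar (a point): Middle of the same kind of bar over the opposite (pocket) end, at x = +76 mm on the board: 12 mm diameter, 110 mm along y, 78 mm above the bench. Lifted by it, the board pivots on the outer edge of the foot strip under the channel end (x = -79 mm, bench level).
- pocket1 (a point): Round pocket in the blue field, 27 mm wide and 20.5 mm deep, at x = -10, y = -42 mm on the board; this point is where the centre of a ball seated in it lies (10.5 mm under the field's surface; a seated ball lies just below the surface and others roll over it).
- pocket2 (a point): Round pocket in the blue field, 27 mm wide and 20.5 mm deep, at x = -10, y = 0 mm on the board; this point is where the centre of a ball seated in it lies (10.5 mm under the field's surface; a seated ball lies just below the surface and others roll over it).
- pocket3 (a point): Round pocket in the blue field, 27 mm wide and 20.5 mm deep, at x = -10, y = 42 mm on the board; this point is where the centre of a ball seated in it lies (10.5 mm under the field's surface; a seated ball lies just below the surface and others roll over it).
- pocket4 (a point): Round pocket in the blue field, 27 mm wide and 20.5 mm deep, at x = 26, y = -21 mm on the board; this point is where the centre of a ball seated in it lies (10.5 mm under the field's surface; a seated ball lies just below the surface and others roll over it).
- pocket5 (a point): Round pocket in the blue field, 27 mm wide and 20.5 mm deep, at x = 26, y = 21 mm on the board; this point is where the centre of a ball seated in it lies (10.5 mm under the field's surface; a seated ball lies just below the surface and others roll over it).
- ball1_center (a point): Centre of a polished steel grinding ball, 20 mm diameter, 33 g; all seven are alike and start side by side in the channel. Not to be touched.
- ball2_center (a point): Centre of a polished steel grinding ball, 20 mm diameter, 33 g; all seven are alike and start side by side in the channel. Not to be touched.
- ball3_center (a point): Centre of a polished steel grinding ball, 20 mm diameter, 33 g; all seven are alike and start side by side in the channel. Not to be touched.
- ball4_center (a point): Centre of a polished steel grinding ball, 20 mm diameter, 33 g; all seven are alike and start side by side in the channel. Not to be touched.
- ball5_center (a point): Centre of a polished steel grinding ball, 20 mm diameter, 33 g; all seven are alike and start side by side in the channel. Not to be touched.
- ball6_center (a point): Centre of a polished steel grinding ball, 20 mm diameter, 33 g; all seven are alike and start side by side in the channel. Not to be touched.
- ball7_center (a point): Centre of a polished steel grinding ball, 20 mm diameter, 33 g; all seven are alike and start side by side in the channel. Not to be touched.
- amber_bottle_mid (a point): Bystander: closed amber glass reagent bottle with black cap, 60 mm diameter, 150 mm tall; this point is on its axis, 75 mm above its foot. Leave it where it is.
- wash_bottle_mid (a point): Bystander: white plastic wash bottle with red cap and short bent red spout, 58 mm diameter, 175 mm tall; this point is on its axis, 85 mm above its foot. Leave it where it is.
- beaker_mid (a point): Bystander: small open glass beaker, 48 mm diameter, 55 mm tall; this point is on its axis, 27.5 mm above its foot. Leave it where it is.
- mill_bowl_mid (a point): Bystander: closed steel grinding bowl of the mill with a black seal under its lid, 72 mm diameter, 52 mm tall; this point is on its axis, 26 mm above its foot. Leave it where it is.
- flask_mid (a point): Bystander: corked conical glass flask, 70 mm diameter at the foot, 32 mm at the neck, 114 mm tall; this point is on its axis, 57 mm above its foot. Leave it where it is.
- weighing_bottle_mid (a point): Bystander: squat glass weighing bottle with a knobbed lid, 44 mm diameter, 59 mm tall; this point is on its axis, 29.5 mm above its foot. Leave it where it is.

How it is judged:
By the outcome, as a careful person would: the job done as asked, in the order asked, and still so for the second after the job is handed in, with the robot touching nothing.
It also fails if it takes over 67 s, if anything falls off the work surface, if the arm or the gripper's body presses on something with over 40 N, if the wrist force passes 120 N, or if a joint passes its speed limit or range.

## Working session

There is one attempt and no reset: what is moved stays moved. The work goes in short steps, each a Python script; the robot and the scene stay as the last script left them, time stands still between calls to the robot, and variables do not carry over. Pictures are saved under pics/ and viewed, about 8 in all and at most 12, crops included, and the job is handed in when it is done.

```bash
mkdir -p pics; python3 - <<'E'
from plant import robot,sensors,grab_frame,calibration
import cv2,numpy as np
np.set_printoptions(precision=3,suppress=True)
for n in("scene","top"):
    cv2.imwrite(f"pics/{n}0.png",grab_frame(n)[:,:,::-1]); print(n,calibration(n))
print(calibration("wrist"),robot.grip_depth)
o=sensors.get_obs();print(o)
E
```

```text
scene {'K': array([[459.879,   0.   , 277.011],
       [  0.   , 459.879, 201.735],
       [  0.   ,   0.   ,   1.   ]]), 'T': array([[   0.648,   -0.481,    0.591, 1081.881],
       [   0.761,    0.391,   -0.517, -404.682],
       [   0.018,    0.785,    0.619,  613.546],
       [   0.   ,    0.   ,    0.   ,    1.   ]])}
top {'K': array([[429.092,   0.   , 282.139],
       [  0.   , 429.092, 208.988],
       [  0.   ,   0.   ,   1.   ]]), 'T': array([[  0.017,   0.986,  -0.167, 462.995],
       [ -1.   ,   0.021,   0.019,  62.309],
       [  0.022,   0.166,   0.986, 787.192],
       [  0.   ,   0.   ,   0.   ,   1.   ]])}
{'K': array([[368.885,   0.   , 279.307],
       [  0.   , 368.885, 204.93 ],
       [  0.   ,   0.   ,   1.   ]]), 'tool_from_camera': array([[  -0.001,    0.957,    0.289,   80.085],
       [   1.   ,    0.001,    0.001,   -0.55 ],
       [   0.   ,    0.289,   -0.957, -188.479],
       [   0.   ,    0.   ,    0.   ,    1.   ]])} -18.8
{'clock': 0.1, 'joint_positions': array([-49.606,  28.75 , -24.454,  88.887,  12.651,  65.22 , -12.049]), 'joint_vel': array([-0.075, -0.127,  0.003, -0.172, -0.026,  0.032, -0.011]), 'tau': array([ -0.011, -56.788,  -5.838, -27.991,  -0.069,   0.024,   0.   ]), 'ee_pos': array([277.665, 586.931, 196.058]), 'tcp_rot': array([[-0.904,  0.428, -0.001],
       [ 0.428,  0.904, -0.002],
       [ 0.   , -0.002, -1.   ]]), 'force': array([0.7  , 0.086, 0.314]), 'torque': array([ 0.075,  0.003, -0.001]), 'gripper_width': 92.07417650802759}
```

View pics/top0.png

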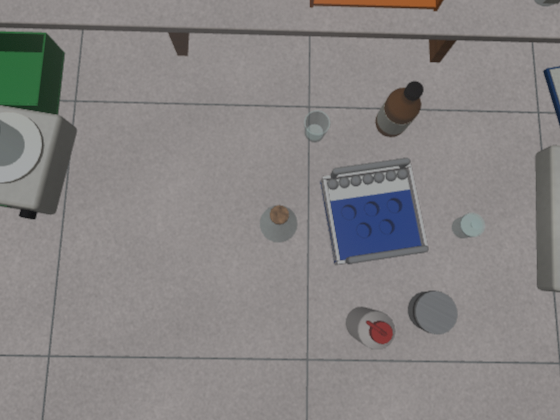

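View pics/scene0.png

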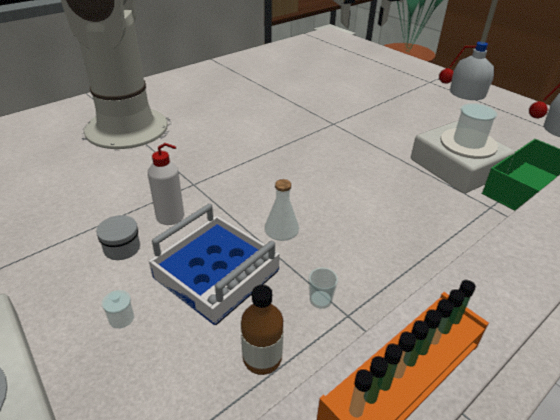

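The top view shows the board at about (373,212). The channel with its balls is at the far end, and its bar runs from (337,168) to (407,161). The pocket bar runs from (350,259) to (425,251). The amber bottle stands behind the channel, the wash bottle and mill bowl are on the robot side. I'll enlarge the crop.

```bash
python3 - <<'E'
import cv2
a=cv2.imread("pics/top0.png")[60:360,265:500]
a=cv2.resize(a,None,fx=2.0,fy=2.0,interpolation=cv2.INTER_CUBIC)
b=cv2.imread("pics/top0.png")[150:275,315:435]
b=cv2.resize(b,None,fx=6,fy=4.8,interpolation=cv2.INTER_CUBIC) if 0 else cv2.resize(b,None,fx=4.7,fy=4.7,interpolation=cv2.INTER_CUBIC)
cv2.imwrite("pics/crop.png",b)
E
cat > h.py <<'E'
import numpy as np,cv2
from plant import robot,eoat,sensors,grab_frame,calibration
np.set_printoptions(precision=2,suppress=True)
def px2w(n,u,v,z):
    c=calibration(n);K,T=c["K"],c["T"]
    d=T[:3,:3]@np.array([(u-K[0,2])/K[0,0],-(v-K[1,2])/K[1,1],-1]);o=T[:3,3]
    return o+d*(z-o[2])/d[2]
def w2px(n,p):
    c=calibration(n);K,T=c["K"],c["T"]
    q=T[:3,:3].T@(np.array(p)-T[:3,3]);return np.array([K[0,0]*q[0]/-q[2]+K[0,2],K[1,1]*-q[1]/-q[2]+K[1,2]])
E
python3 - <<'E'
from h import *
for nm,u,v,z in [("cb1",337,168,78),("cb2",407,161,78),("pb1",350,259,78),("pb2",425,251,78),("amber cap",414,91,150),("wash cap",382,332,175),("bowl",435,308,52),("flask cork",279,214,114),("weigh",472,225,45),("beaker rim",317,122,55)]: print(nm,px2w("top",u,v,z))
E
```

```text
cb1 [656.   -43.59  78.  ]
cb2 [ 671.21 -164.39   78.  ]
pb1 [501.69 -64.48  78.  ]
pb2 [ 517.21 -189.63   78.  ]
amber cap [ 765.57 -156.21  150.  ]
wash cap [396.46 -90.77 175.  ]
bowl [ 423.58 -212.16   52.  ]
flask cork [568.74  54.46 114.  ]
weigh [ 567.02 -286.48   45.  ]
beaker rim [746.59 -11.36  55.  ]
```

View pics/crop.png

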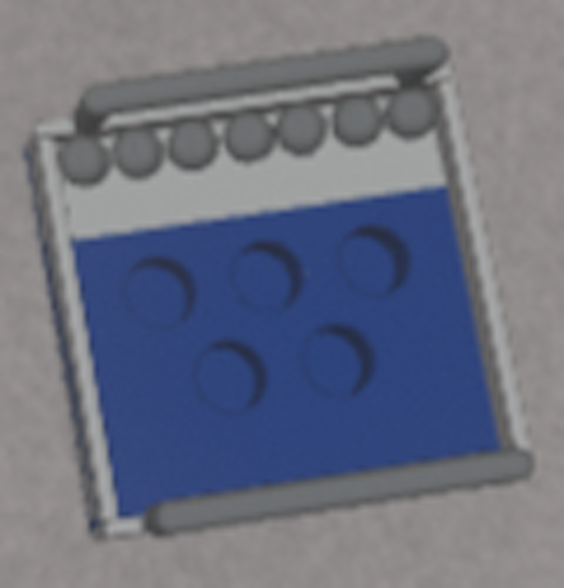

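```bash
cat >> h.py <<'E'
from scipy.optimize import least_squares
def fit():
    m=[((-10,-42,29),(160,292)),((-10,0,29),(266,277)),((-10,42,29),(375,262)),((26,-21,29),(231,377)),((26,21,29),(338,361)),((-76,0,78),(263.5,77.5)),((76,0,78),(340,490.5))]
    P=np.array([a for a,_ in m],float);U=np.array([b for _,b in m])/4.7+[315,150]
    f=lambda q:np.concatenate([w2px("top",b2w(q,p))-u for p,u in zip(P,U)])
    r=least_squares(f,[585,-115,np.pi+.13]);return r
def b2w(q,p):
    c,s=np.cos(q[2]),np.sin(q[2]);return np.array([q[0]+c*p[0]-s*p[1],q[1]+s*p[0]+c*p[1],p[2]])
def w2b(q,p):
    c,s=np.cos(q[2]),np.sin(q[2]);d=np.array(p[:2])-q[:2];return np.array([c*d[0]+s*d[1],-s*d[0]+c*d[1]])
E
python3 - <<'E'
from h import *
r=fit();q=r.x;print(q,np.degrees(q[2]),np.abs(r.fun).reshape(-1,2))
for n,p in dict(cb=(-76,0,78),pb=(76,0,78)).items():print(n,b2w(q,p),"scene px",w2px("scene",b2w(q,p)))
# bottles: two-view check via scene cap pixels
for n,a,b,z in [("amber",(414,91),(262,292),150),("wash",(382,332),(160,157),165),("flask",(279,214),(283,185),114)]:
    A,B=px2w("top",*a,z),px2w("scene",*b,z);print(n,A,B,"board:",w2b(q,A),w2b(q,B))
for n,u,v,z in [("bowl",435,308,52),("beaker",317,122,55),("weigh",472,225,45)]:print(n,w2b(q,px2w("top",u,v,z)))
o=sensors.get_obs();print(o["ee_pos"])
th=q[2]
for ph in (0,np.pi):
    yj=np.array([np.cos(th+ph),np.sin(th+ph),0]);z=np.array([0,0,-1.]);R=np.c_[np.cross(yj,z),yj,z]
    for p in ((-76,-25,170),(76,25,170)): print(ph,robot.ik(b2w(q,p),R))
E
```

```text
[ 585.07 -114.96    3.3 ] 189.31956784438094 [[0.21 0.03]
 [0.14 0.09]
 [0.26 0.14]
 [0.34 0.04]
 [0.09 0.04]
 [0.3  0.02]
 [0.41 0.25]]
cb [ 660.07 -102.65   78.  ] scene px [244.04 263.88]
pb [ 510.08 -127.26   78.  ] scene px [181.53 222.74]
amber [ 765.57 -156.21  150.  ] [ 771.86 -155.74  150.  ] board: [-171.44   69.94] [-177.72   70.5 ]
wash [395.37 -93.27 165.  ] [ 424.36 -108.46  165.  ] board: [183.68 -52.12] [157.54 -32.44]
flask [568.74  54.46 114.  ] [574.42  53.3  114.  ] board: [ -11.31 -169.82] [ -16.73 -167.76]
bowl [175.1   69.77]
beaker [-176.16  -76.08]
weigh [ 45.59 166.33]
[277.67 586.93 196.06]
0 [ -39.42   54.32   77.47   90.91  -53.8    79.32 -126.74]
0 [ -41.05   40.03   77.98  109.12  -42.79   67.83 -118.01]
3.141592653589793 [ 0.73 29.2   5.23 89.49 -2.9  61.44 16.  ]
3.141592653589793 [  4.77  17.06  10.54 107.85  -3.74  55.42  26.31]
```

The pose fit is good: residuals under 0.5 px, and the bar midpoints are 152 mm apart. To keep the gripper body clear of the tall bottles, I'll grip the channel bar at y=-18 and the pocket bar at y=+28 (board frame).

```bash
cat >> h.py <<'E'
Q=np.array([585.07,-114.96,3.3042])
def Rg():
    t=Q[2]+np.pi;y=np.array([np.cos(t),np.sin(t),0]);z=np.array([0,0,-1.]);return np.c_[np.cross(y,z),y,z]
def tcp(end,y,deg,dz=0):
    """end=-1 channel, +1 pocket bar; board lifted there by deg"""
    a=np.radians(deg);h=155*np.cos(a)-78*np.sin(a);z=155*np.sin(a)+78*np.cos(a)
    return b2w(Q,(end*(h-79),y,z+robot.grip_depth+dz))
def st(s=""):
    o=sensors.get_obs();print(s,"t",round(o["clock"],2),o["ee_pos"],"F",o["force"],"w",round(o["gripper_width"],1))
def snap(n,f):cv2.imwrite(f"pics/{f}.png",grab_frame(n)[:,:,::-1])
E
python3 - <<'E'
from h import *
y=-18
eoat.grip(55)
robot.movep(tcp(-1,y,0,160),Rg()); st("above")
robot.line_to(tcp(-1,y,0,40),feed=150)
robot.line_to(tcp(-1,y,0),feed=60); st("down")
snap("top","grip_top"); snap("scene","grip_sc")
E
python3 - <<'E'
import cv2,numpy as np
cv2.imwrite("pics/g1.png",np.hstack([cv2.resize(cv2.imread(f"pics/{n}.png")[r:r+200,c:c+200],(400,400)) for n,r,c in (("grip_top",80,290),("grip_sc",180,110))]))
E
```

```text
above t 3.6 [657.3  -83.06 219.08] F [-0.23  0.69  0.14] w 55.0
down t 5.37 [657.37 -84.91  59.28] F [ 0.18 -0.32 -0.18] w 55.1
```

View pics/g1.png

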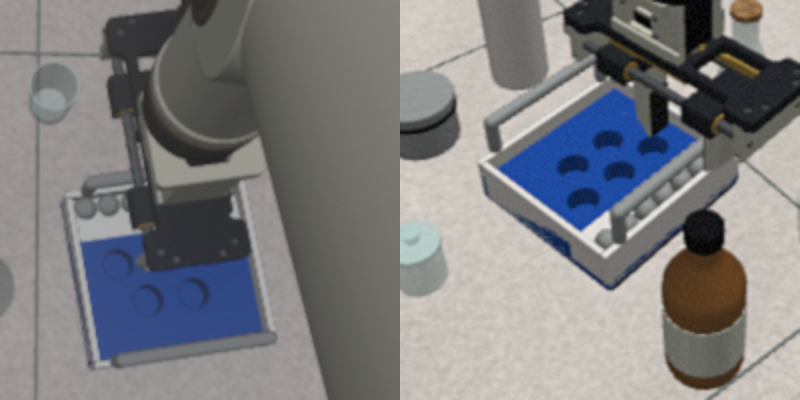

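The fingers straddle the bar, the balls are clear and so is the amber bottle. Next I grip and lift slowly.

```bash
python3 - <<'E'
from h import *
y=-18
eoat.grip(8); st("gripped")
for d,f in((4,30),(8,20),(12,22),(16,30),(20,35)):
    robot.line_to(tcp(-1,y,d),feed=f); st(d)
robot.wait(0.8); snap("scene","lift_sc"); snap("top","lift_top"); st()
import cv2
cv2.imwrite("pics/g2.png",np.hstack([cv2.resize(cv2.imread(f"pics/{n}.png")[r:r+200,c:c+200],(400,400)) for n,r,c in (("lift_top",100,280),("lift_sc",160,110))]))
E
```

```text
gripped t 6.38 [657.14 -84.88  59.17] F [-0.59  0.1   0.24] w 7.9
4 t 6.92 [651.55 -85.86  70.16] F [-0.3  -0.36  0.46] w 7.9
8 t 7.68 [644.95 -86.9   80.06] F [ 0.04 -0.17  0.71] w 7.9
12 t 8.38 [637.85 -88.05  89.83] F [ 0.11 -0.15  0.58] w 8.2
16 t 8.93 [630.11 -89.39  99.17] F [ 0.72 -0.5  -0.69] w 8.0
20 t 9.43 [621.67 -90.78 107.8 ] F [ 0.51  0.07 -0.13] w 7.9
 t 10.33 [621.62 -90.73 107.55] F [-0.54 -0.61 -0.23] w 8.4
```

View pics/g2.png

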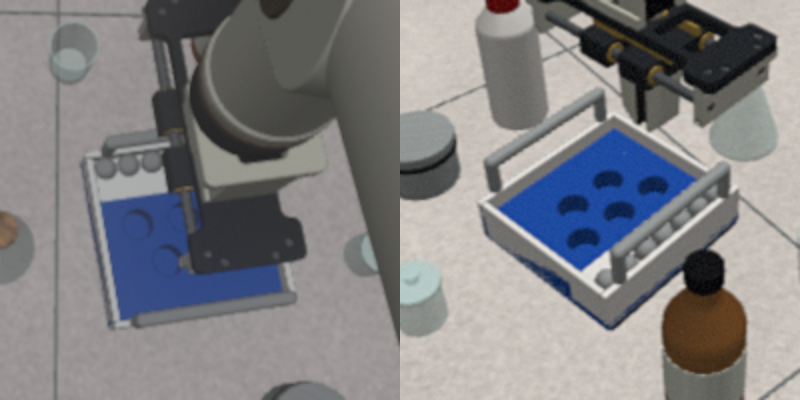

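The gripper shut to 7.9 mm, less than the 12 mm bar, so it missed. The board is still flat and hasn't moved. I'll check where the fingertips really are against the projection.

```bash
python3 - <<'E'
from h import *
o=sensors.get_obs();p=o["ee_pos"];print(o["tcp_rot"])
print("tcp px scene",w2px("scene",p),"top",w2px("top",p))
for y in(-55,0,55): print(y,w2px("scene",b2w(Q,(-76,y,78))),w2px("top",b2w(Q,(-76,y,78))))
def crop(n,r,c,h,w,s):return cv2.resize(cv2.imread(f"pics/{n}.png")[r:r+h,c:c+w],None,fx=s,fy=s,interpolation=cv2.INTER_CUBIC)
a=cv2.imread("pics/lift_sc.png");u=w2px("scene",p);cv2.circle(a,tuple(int(round(v)) for v in u),1,(0,0,255),-1);
for y in(-55,0,55):cv2.circle(a,tuple(int(round(v)) for v in w2px("scene",b2w(Q,(-76,y,78)))),1,(0,255,0),-1)
b=cv2.imread("pics/grip_sc.png")
cv2.imwrite("pics/g3.png",np.hstack([cv2.resize(i[180:310,200:310],None,fx=3.6,fy=3.6,interpolation=cv2.INTER_CUBIC) for i in(a,b)]))
E
```

```text
[[-0.16  0.99  0.  ]
 [ 0.99  0.16 -0.  ]
 [-0.    0.   -1.  ]]
tcp px scene [235.08 234.5 ] top [368.61 184.38]
-55 [266.69 245.97] [339.81 170.81]
0 [244.04 263.88] [371.37 166.47]
55 [219.24 283.49] [402.72 162.16]
```

View pics/g3.png

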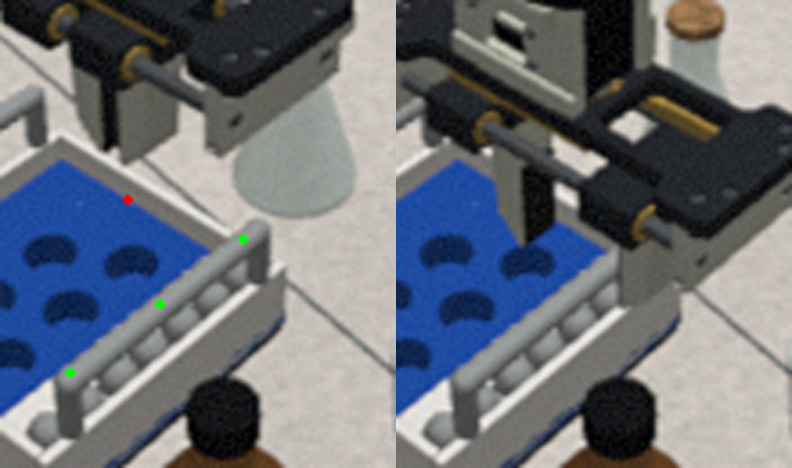

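```bash
python3 - <<'E'
from h import *
G=np.array([657.37,-84.91,59.28]);R=Rg();R[:,2]
pad=G+R@np.array([0,-27.5,0]);pad2=G+R@np.array([0,27.5,0])
print("pad pred",w2px("scene",pad),w2px("scene",pad2),"seen 239.3,246.2; top",w2px("top",pad))
J=[(w2px("scene",pad+np.eye(3)[i]*10)-w2px("scene",pad))/10 for i in range(3)];print(np.array(J))
eoat.grip(55);robot.line_to(tcp(-1,-18,0,75),feed=120)
st();snap("wrist","w1");snap("scene","s3");snap("top","t3")
o=sensors.get_obs();c=calibration("wrist");K=c["K"];T=c["tool_from_camera"]
def wpx(p):
    t=o["tcp_rot"].T@(np.array(p)-o["ee_pos"]);q=T[:3,:3].T@(t-T[:3,3]);return np.array([K[0,2]-K[0,0]*q[0]/q[2],K[1,2]+K[1,1]*q[1]/q[2]])
a=cv2.imread("pics/w1.png")
for y in(-55,0,55):
    u=wpx(b2w(Q,(-76,y,78)));print(y,u);cv2.circle(a,tuple(int(round(v)) for v in u),2,(0,255,0),-1)
for d in(-27.5,0,27.5):
    u=wpx(o["ee_pos"]+o["tcp_rot"]@np.array([0,d,0]));cv2.circle(a,tuple(int(round(v)) for v in u),2,(0,0,255),-1);print(d,u)
cv2.imwrite("pics/w1m.png",a)
E
```

```text
pad pred [239.9 258.1] [264.41 274.12] seen 239.3,246.2; top [361.64 185.72]
[[ 0.36  0.33]
 [ 0.47 -0.27]
 [-0.02 -0.43]]
 t 11.77 [656.56 -84.94 133.74] F [ 0.11 -0.05 -0.36] w 54.7
-55 [284.23 159.06]
0 [284.04 236.14]
55 [283.87 304.37]
-27.5 [232.66 243.01]
0 [282.56 242.99]
27.5 [332.47 242.97]
```

View pics/w1m.png

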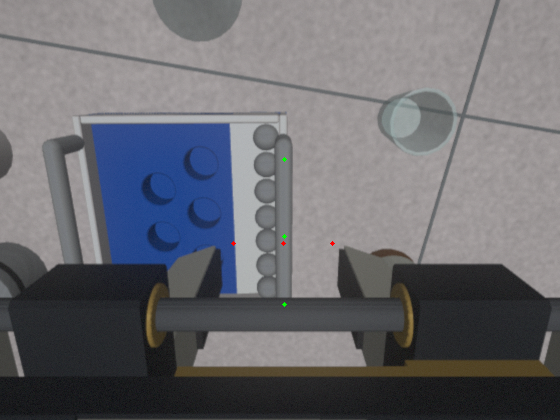

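The wrist view shows the bar well centred between the fingers laterally. But the real fingertips sit about 28 mm above the reported TCP: both the scene view and the finger spacing here say so, and it explains the miss. One more check at finer scale before I correct for it.

```bash
python3 - <<'E'
from h import *
o=sensors.get_obs();a=cv2.imread("pics/s3.png")
a=cv2.resize(a[150:270,190:310],None,fx=5,fy=5,interpolation=cv2.INTER_CUBIC)
for dz,c in((0,(0,0,255)),(24,(0,255,255)),(28,(0,255,0)),(32,(255,0,255))):
  for d in(-27.5,27.5):
   for x in (-9.5,9.5):
    u=w2px("scene",o["ee_pos"]+o["tcp_rot"]@np.array([x,d,-dz]));cv2.circle(a,tuple(int(round(v)) for v in (u-[190,150])*5+2),3,c,-1)
cv2.imwrite("pics/s3m.png",a)
E
```

```text
(no output)
```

View pics/s3m.png

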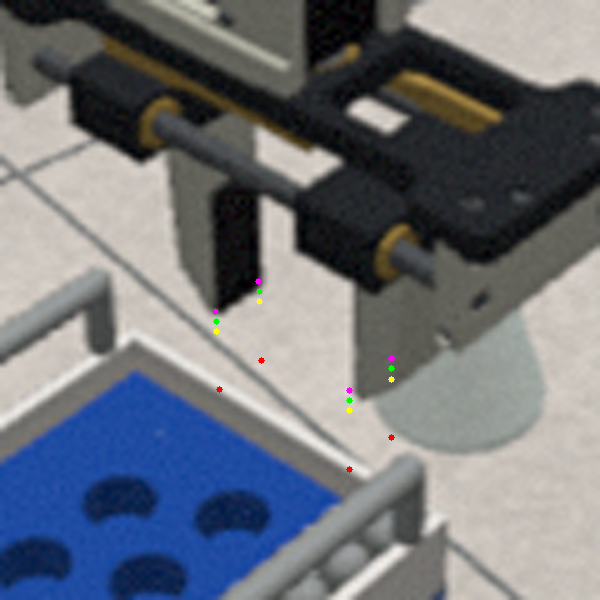

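The true tips lie about 31 mm above the reported TCP, and laterally they match. I'll lower my targets by 30 mm and grip again, checking the width and force.

```bash
sed -i 's/z+robot.grip_depth+dz/z+robot.grip_depth-30+dz/' h.py; python3 - <<'E'
from h import *
y=-18
robot.line_to(tcp(-1,y,0,40),feed=120)
robot.line_to(tcp(-1,y,0,0),feed=50); st("down")
w=eoat.grip(6); st("gripped")
if sensors.get_obs()["gripper_width"]<10.5: raise SystemExit("missed")
for d,f in((4,30),(8,20),(12,22),(16,30),(20,35)):
    robot.line_to(tcp(-1,y,d),feed=f); st(d)
    if np.abs(sensors.get_obs()["force"]).max()>40: raise SystemExit("force")
robot.wait(0.8); snap("scene","lift2_sc"); st()
cv2.imwrite("pics/g4.png",cv2.resize(cv2.imread("pics/lift2_sc.png")[140:340,110:310],(600,600),interpolation=cv2.INTER_CUBIC))
E
```

```text
down t 13.56 [657.47 -84.96  29.44] F [-0.38  0.58  0.24] w 55.1
gripped t 14.32 [658.07 -84.62  29.37] F [ 3.93  0.56 -1.87] w 11.1
4 t 14.88 [650.34 -86.01  39.36] F [ 1.19 -0.02 -6.06] w 11.1
8 t 15.63 [644.85 -86.98  50.03] F [-0.31 -0.15 -7.02] w 11.0
12 t 16.33 [638.05 -88.06  60.07] F [ 0.   -0.27 -4.53] w 10.8
16 t 16.88 [630.4  -89.27  69.31] F [ 0.8  -1.05 -4.29] w 11.0
20 t 17.38 [622.19 -90.55  78.13] F [ 3.29  0.61 -3.14] w 10.9
 t 18.23 [622.32 -90.52  77.89] F [ 4.51  1.98 -0.83] w 11.0
```

View pics/g4.png

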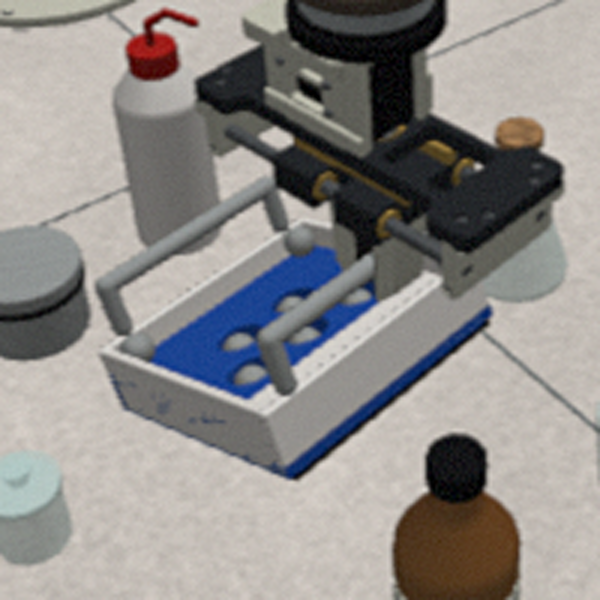

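All five pockets are filled and the two spare balls rest in the corners at the pocket end. I'll lower the board, release, and regrip on the pocket bar.

```bash
python3 - <<'E'
from h import *
y=-18
for d,f in((14,40),(8,40),(4,30),(0,25)): robot.line_to(tcp(-1,y,d),feed=f)
st("flat"); eoat.grip(55); st("open")
robot.line_to(tcp(-1,y,0,30),feed=80); robot.line_to(tcp(-1,y,0,125),feed=200)
robot.line_to(tcp(1,28,0,125),feed=200)
snap("wrist","w2");st()
cv2.imwrite("pics/w2v.png",cv2.imread("pics/w2.png"))
E
```

```text
flat t 20.62 [656.38 -84.9   29.41] F [0.76 2.18 7.41] w 10.8
open t 21.48 [657.13 -84.86  29.21] F [ 0.4  -0.32  0.29] w 54.8
 t 23.62 [ 515.89 -153.81  154.02] F [-0.11  0.86  0.47] w 54.7
```

View pics/w2v.png

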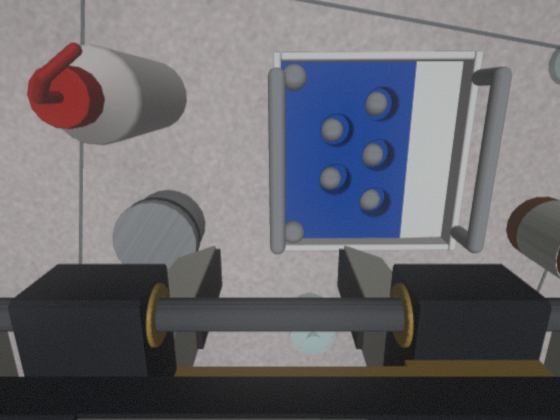

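The bar is centred between the fingers (x≈278, finger centre ≈280). All five balls are seated, with the spares at (294,77) and (293,231). The board hasn't shifted. Next I grip the pocket bar and tip back.

```bash
python3 - <<'E'
from h import *
y=28
robot.line_to(tcp(1,y,0,35),feed=150); robot.line_to(tcp(1,y,0,0),feed=50); st("down")
if np.abs(sensors.get_obs()["force"]).max()>10: raise SystemExit("contact")
eoat.grip(6); st("gripped")
if sensors.get_obs()["gripper_width"]<10.2: raise SystemExit("missed")
for d,f in((5,35),(10,35),(15,35),(20,35),(25,40),(30,40),(32,35)):
    robot.line_to(tcp(1,y,d),feed=f)
    if np.abs(sensors.get_obs()["force"]).max()>40: st("force");raise SystemExit
st("up"); robot.wait(1.0); snap("scene","tip_sc"); st()
cv2.imwrite("pics/g5.png",cv2.resize(cv2.imread("pics/tip_sc.png")[140:340,110:310],(600,600),interpolation=cv2.INTER_CUBIC))
E
```

```text
down t 25.23 [ 514.75 -154.96   29.24] F [ 0.3   0.08 -0.67] w 55.3
gripped t 25.99 [ 514.38 -154.94   29.24] F [-1.25 -0.71  1.38] w 11.1
up t 29.7 [ 578.57 -144.6    99.86] F [-4.95 -1.75 -0.4 ] w 10.8
 t 30.75 [ 578.37 -144.68   99.75] F [-5.15 -2.07  0.44] w 11.2
```

View pics/g5.png

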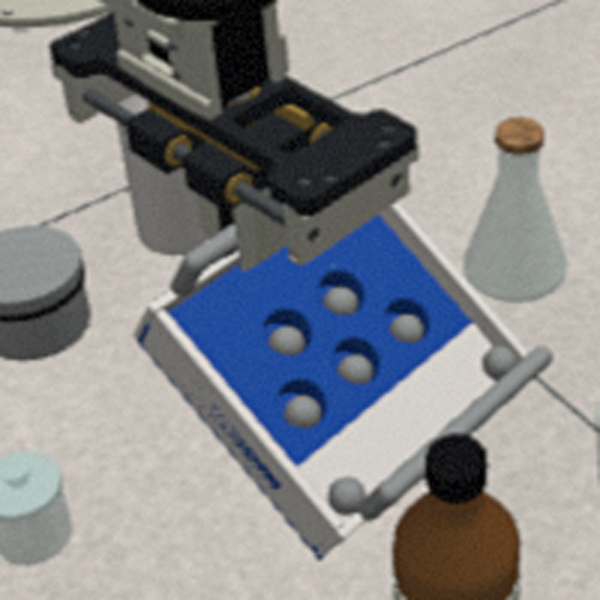

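Both spare balls are back in the channel and the five are still seated. I'll lower the board, release and retreat.

```bash
python3 - <<'E'
from h import *
y=28
for d,f in((26,40),(20,40),(14,40),(8,40),(4,30),(0,25)): robot.line_to(tcp(1,y,d),feed=f)
st("flat"); eoat.grip(55); st("open")
robot.line_to(tcp(1,y,0,30),feed=80); robot.line_to(tcp(1,y,0,170),feed=200)
robot.movep(np.array([277.9,587.6,197]),Rg()) if robot.ik(np.array([277.9,587.6,197]),Rg()) is not None else None
robot.wait(.5);st();snap("scene","end_sc");snap("top","end_top")
cv2.imwrite("pics/g6.png",np.hstack([cv2.resize(cv2.imread(f"pics/{n}.png")[r:r+300,c:c+220],None,fx=1.8,fy=1.8,interpolation=cv2.INTER_CUBIC) for n,r,c in(("end_top",65,265),("end_sc",120,90))]))
a,b=[cv2.imread(f"pics/{n}.png").astype(int) for n in("top0","end_top")]
for n,(u,v) in dict(amber=(398,110),wash=(376,330),beaker=(316,127),bowl=(435,312),flask=(279,222),weigh=(472,225)).items():
    s=np.s_[v-22:v+22,u-22:u+22];print(n,np.abs(a[s]-b[s]).mean().round(1))
E
```

```text
flat t 34.33 [ 517.07 -154.64   32.92] F [-5.6   3.36 27.74] w 10.9
open t 35.2 [ 514.6  -154.89   29.14] F [0.42 0.21 0.48] w 55.1
 t 39.83 [277.91 587.6  197.01] F [ 0.51 -0.13  0.68] w 54.8
amber 0.7
wash 0.7
beaker 0.6
bowl 0.6
flask 0.6
weigh 0.6
```

View pics/g6.png

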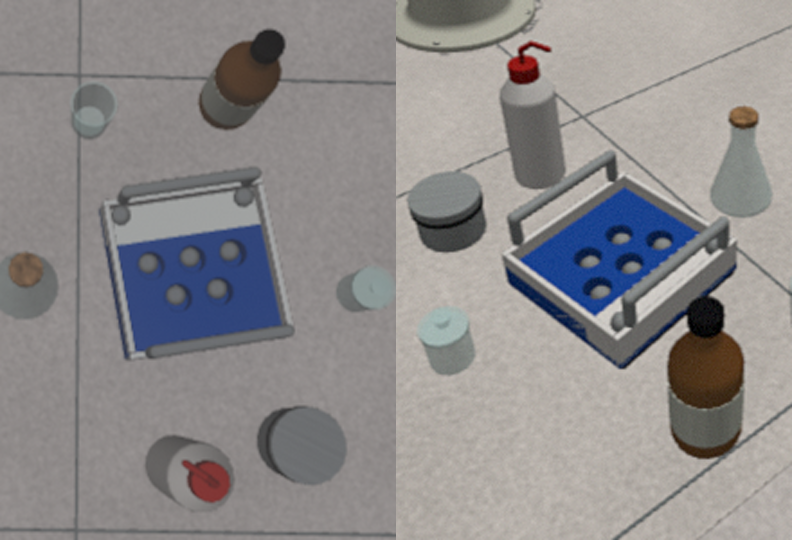

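The board stands flat, with its bars within about 2 px of the start. Five balls are in the pockets, two are in the channel, and the bystanders are unchanged.

```bash
python3 -c "
from plant import robot
robot.finish_job()"
```

```text
the job is handed in; nothing more can be done
```

The job is done and handed in: one ball sits in each of the five pockets, the two left over are back in the channel, and the board stands flat on the bench. The robot's clock read about 40 s of the 67 s allowed.

- **Counting out:** I lifted the channel end slowly to 20 degrees, and all five pockets filled on that lift. I then lowered the board, regripped it on the pocket bar, tipped it to 32 degrees and set it down again.
- **First grip missed:** The first attempt closed above the channel bar without touching anything. The real fingertips sit about 31 mm above the reported tool point, which disagrees with the tool data given. Lowering my targets by 30 mm fixed it.
- **Force at the last set-down:** The force reading was about 28 N upward and the tool stopped about 3.5 mm above its target. Both returned to normal when the gripper opened. 28 N is well under the 120 N limit.
- **Last checks:** The final pictures show the bars within about 2 pixels of where they started. All six bystander items look unmoved, differing from the first picture only by image noise. The arm was parked clear of everything.

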